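# Checking parts tins for stiff hinges

## Robot

A 7-joint arm with a two-finger parallel gripper is mounted at the origin on a cart in front of the work surface, level with it; the furniture and walls round the work are solid. World frame = base frame: x ahead of the robot, y to its left, z up, the work surface at z = 0. Lengths are in m, angles in rad, forces in N, time in s.
With the tool pointing down it reaches from about 0.4 to 0.925 m from the base axis. Payload 5.6 kg.
Tool frame: the origin (TCP) lies on the centre line of the jaws, within the pads' length; the fingertips stand 8 mm ahead of it and the grasp point (between the pads) lies 11 mm behind it; z points along the fingers, y is the line along which they close (so a half turn about z gives the same grasp; the last joint's range is limited). The gripper opens to 85 mm and grips with 20 to 120 N. Pads are 22 mm wide; open, the fingers measure 114 mm over their backs; the gripper's body (76 mm by 85 mm) begins 54 mm behind the grasp point. The pads swing forward as they close: fully open they stand 13 mm farther back than shut.
Start: joints at [1.271, 0.468, -0.012, 1.603, 0.006, 1.071, -0.056], TCP at [0.165, -0.629, 0.239] pointing down, gripper open.
Joint ranges: [-2.53, 2.53], [-0.31, 2.02], [-1.57, 1.55], [0.28, 2.44], [-1.29, 4.43], [0.15, 1.84], [-2.92, 2.92]. Speed limits (rad/s): [2.57, 2.57, 3.14, 3.14, 3.14, 3.14, 3.14].

## Interface

Orientations are given as a rotation vector (axis times angle).
In Python, from station import get_state, grab_frame, sign_off, silhouettes, mark_of gives the robot as it stands.
- The arm moves only by the tool drive_tool, never from a script. Its argument "targets" is a list of rows, each an object of numbers: "dx", "dy", "dz": the shift along the tool's x, y, z in cm; "ax", "ay", "az": the turn, a rotation vector about the tool's x, y, z in rad; "fingers": the closure, from 0 (fully open) to 1 (shut). In form: [{"dx": .., "dy": .., "dz": .., "ax": .., "ay": .., "az": .., "fingers": ..}, ...]. A call has 1 to 8 rows; each row is the pose to reach, as a shift and turn from the pose commanded when the call began, along the tool's axes at that moment; what a row does not reach only later rows make up. A row lasts 1/10 s, in which the tool goes at most 50 mm and 8.59 degrees, less where a joint would pass 70% of its speed; a pose out of reach is approached as far as the arm can. A call with a gripper value outside its range is refused whole. The fingers move at their own pace and stop on an object; "newtons" is the grip in N (left out, the last holds). Time passes only in rows, so rows that repeat a pose let the fingers close. It gives the time, the measured TCP pose, the force, the opening and the grip force at its end, in the units of the state.
- get_state(): the state, without advancing time (a new reading comes with each control period).
- grab_frame(name): name is "scene" or "top" or "wrist"; returns a dict with "image" (384x512x3 uint8, red, green, blue), "depth" (384x512 float32, m along the optical axis (not along the pixel's ray), 0 where there is no reading), "fx", "fy", "cx", "cy" (pixels), "pose" (4x4, takes a point from camera to world coordinates); the wrist camera has in their place "hand_eye" (4x4, takes a point from camera to tool coordinates, whose origin is the TCP and whose axes are the flange's). Camera axes: x right, y up, looking along -z (the intrinsics and any distortion apply to the point x, -y, -z); pixel columns grow to the right and rows downward; lengths in m; the calibration is good to about 2 mm. A picture is of the moment at which its call begins: read the wrist's pose just before it.
- sign_off(): hands the job in; it is judged then, once.
Trained networks look in the newest picture that a camera, given by its name, has taken for a name from the list of things; names that differ only in an ending like _2 or _b are one class to them, and where a whole thing is asked for, a point or a joint stands for the part that bears it (a point fixed in the world has none). Each returns a list of dicts, best first, with "p" (0 to 1); they miss things now and then, are a little off and sometimes report something else, mostly with a low value. They report only what shows in the picture. A call takes as long as a camera call.
- silhouettes(camera, target): "mask" (384x512 bool, what is visible of it).
- mark_of(camera, target): "point" ([x, y, z] in m, in world coordinates, good to about 4 mm: a listed point, or the origin of a listed thing).
The state is a dict: "time_s": time; "joint_pos": joint angles; "joint_vel": joint speeds; "joint_torque": joint torques, N m; "tool_pos": TCP position; "eef_rot": TCP orientation; "force": force on the tool from outside, world axes, zero at the start; "moment": the same for the moment, N m; "width": finger opening in m; "gripper_force": force on a finger pad.
Only numpy, scipy, OpenCV 4.12 (cv2) and the standard library are available. Lean on these libraries where they do the work, as an engineer would, in place of code of your own. Each camera call takes 0.05 s, during which the arm holds its last target. There are 200 camera calls.

## Task

Check the hinges of the three parts tins one after another from left to right: raise each lid by its thumb lift to at least half-way (45 degrees) and let go - a good lid drops shut by itself, a stiff one hangs where it is left. Leave the good tins shut where they stand; slide the stiff tin, its lid still hanging half open to show that the hinge needs oil, back into the repair tray until it sits square against the back rail. Do not disturb the other things on the table.

Things in the scene. Friction and masses are not known exactly. Their poses are not given: they have to be found in the camera images.
- tray: Fixed wooden repair tray, cork bottom 3 mm thick with a bevelled front edge that tins slide up over, rails 22 mm high and 8 mm thick along back and ends, open at the front, towards the robot. Origin: on the table, middle of the tray; x to the back rail (inner face at x = +50 mm, bevel from x = -74 to -62 mm), y to the left (inner faces of the end rails at y = +-270 mm), z up.
- tin_a: One of three alike flat green tins of metal parts, 78 deep (x) x 114 wide (y) x 28 mm high, 0.5 to 0.75 kg, loose, in a row before the tray, 170 mm apart, thumb lift to the robot. Origin: centre of underside; x to the hinge side (lid from x = -37 to +39 mm), y left, z up. Hinge line: along y at x = +38, z = 26 mm. Free or stiff cannot be seen; the tins change places from start to start.
- tin_a_tab (a point): Middle of the free edge of that tin's brass thumb lift: a plate 28 mm wide, 2 mm thick, at the front middle of the lid, sloping up and outward at 30 degrees. Lid shut: at x = -57, z = 40 mm of the tin, 20 mm out from the lid's front face, which ends at z = 18 mm; below the plate is free space down to the table. Moves with the lid, 96 mm from the hinge line.
- tin_a_lid (a joint): Lid angle of that tin, rad: 0 shut, grows as it opens, 1.83 fully open (leaning back). A free lid let go below 1.2 drops shut by itself in about half a second; a stiff one stays where it is left, and takes 0.5 to 1.5 N at the front edge to move either way.
- tin_b: One of three alike flat green tins of metal parts, 78 deep (x) x 114 wide (y) x 28 mm high, 0.5 to 0.75 kg, loose, in a row before the tray, 170 mm apart, thumb lift to the robot. Origin: centre of underside; x to the hinge side (lid from x = -37 to +39 mm), y left, z up. Hinge line: along y at x = +38, z = 26 mm. Free or stiff cannot be seen; the tins change places from start to start.
- tin_b_tab (a point): Middle of the free edge of that tin's brass thumb lift: a plate 28 mm wide, 2 mm thick, at the front middle of the lid, sloping up and outward at 30 degrees. Lid shut: at x = -57, z = 40 mm of the tin, 20 mm out from the lid's front face, which ends at z = 18 mm; below the plate is free space down to the table. Moves with the lid, 96 mm from the hinge line.
- tin_b_lid (a joint): Lid angle of that tin, rad: 0 shut, grows as it opens, 1.83 fully open (leaning back). A free lid let go below 1.2 drops shut by itself in about half a second; a stiff one stays where it is left, and takes 0.5 to 1.5 N at the front edge to move either way.
- tin_c: One of three alike flat green tins of metal parts, 78 deep (x) x 114 wide (y) x 28 mm high, 0.5 to 0.75 kg, loose, in a row before the tray, 170 mm apart, thumb lift to the robot. Origin: centre of underside; x to the hinge side (lid from x = -37 to +39 mm), y left, z up. Hinge line: along y at x = +38, z = 26 mm. Free or stiff cannot be seen; the tins change places from start to start.
- tin_c_tab (a point): Middle of the free edge of that tin's brass thumb lift: a plate 28 mm wide, 2 mm thick, at the front middle of the lid, sloping up and outward at 30 degrees. Lid shut: at x = -57, z = 40 mm of the tin, 20 mm out from the lid's front face, which ends at z = 18 mm; below the plate is free space down to the table. Moves with the lid, 96 mm from the hinge line.
- tin_c_lid (a joint): Lid angle of that tin, rad: 0 shut, grows as it opens, 1.83 fully open (leaning back). A free lid let go below 1.2 drops shut by itself in about half a second; a stiff one stays where it is left, and takes 0.5 to 1.5 N at the front edge to move either way.
- tweezers: Steel tweezers, 143 mm long, lying between two tins; leave alone. Origin under the middle.
- pen: Dark green pencil, 123 mm long, 7 mm thick, lying between two tins; leave alone. Origin under the middle.
- brass_weight: Brass knob weight, 33 mm wide, 44 mm high, left of the row of tins; leave alone. Origin: centre of its underside.
- candle: Tea light, 38 mm wide, 15 mm high, right of the row of tins; leave alone. Origin: centre of its underside.

How it is judged:
On the way, in this order (a step that is already met when the one before it is completed fails the run):
1. the lid of the left tin has been raised past 0.7 rad (((value of joint tin_a_lid above 0.7 rad and y of tin_a in the frame of tray above 0.085 m) or (value of joint tin_b_lid above 0.7 rad and y of tin_b in the frame of tray above 0.085 m) or (value of joint tin_c_lid above 0.7 rad and y of tin_c in the frame of tray above 0.085 m))), for 0.1 s.
2. then the lid of the middle tin has been raised past 0.7 rad (((value of joint tin_a_lid above 0.7 rad and y of tin_a in the frame of tray between -0.085 and 0.085 m) or (value of joint tin_b_lid above 0.7 rad and y of tin_b in the frame of tray between -0.085 and 0.085 m) or (value of joint tin_c_lid above 0.7 rad and y of tin_c in the frame of tray between -0.085 and 0.085 m))), for 0.1 s.
3. then the lid of the right tin has been raised past 0.7 rad (((value of joint tin_a_lid above 0.7 rad and y of tin_a in the frame of tray below -0.085 m) or (value of joint tin_b_lid above 0.7 rad and y of tin_b in the frame of tray below -0.085 m) or (value of joint tin_c_lid above 0.7 rad and y of tin_c in the frame of tray below -0.085 m))), for 0.1 s.
At the end, for the whole second after the job is handed in: All tins flat and at rest: two left with lids shut (below 0.08 rad) within 40 mm of where they started; the stiff one between the tray's end rails with its lid hanging open by 0.3 to 1.4 rad, its back within 11 mm of the back rail and square to it within 0.15 rad (angle between each of tin_a, tin_b, tin_c's own z axis and vertical below 0.06 rad and linear speed of each of tin_a, tin_b, tin_c below 0.01 m/s and ((value of joint tin_a_lid between 0.3 and 1.4 rad and x of tin_a in the frame of tray above 0 m and y of tin_a in the frame of tray between -0.215 and 0.215 m and angle between the x axis of tin_a and the x axis of tray, either way round below 0.15 rad and value of joint each of tin_b_lid, tin_c_lid below 0.08 rad and distance of each of tin_b, tin_c from where it was at the start of the episode below 0.04 m) or (value of joint tin_b_lid between 0.3 and 1.4 rad and x of tin_b in the frame of tray above 0 m and y of tin_b in the frame of tray between -0.215 and 0.215 m and angle between the x axis of tin_b and the x axis of tray, either way round below 0.15 rad and value of joint each of tin_a_lid, tin_c_lid below 0.08 rad and distance of each of tin_a, tin_c from where it was at the start of the episode below 0.04 m) or (value of joint tin_c_lid between 0.3 and 1.4 rad and x of tin_c in the frame of tray above 0 m and y of tin_c in the frame of tray between -0.215 and 0.215 m and angle between the x axis of tin_c and the x axis of tray, either way round below 0.15 rad and value of joint each of tin_a_lid, tin_b_lid below 0.08 rad and distance of each of tin_a, tin_b from where it was at the start of the episode below 0.04 m))); the robot touches nothing.
It fails at once if a bystander (tweezers, pencil, brass weight, tea light) is moved more than 40 mm (distance of any of tweezers, pen, brass_weight, candle from where it was at the start of the episode above 0.04 m).
It fails at once if a tin is tipped by more than 30 degrees (angle between any of tin_a, tin_b, tin_c's own z axis and vertical above 0.52 rad).
It also fails if it takes over 64 s, if anything falls off the work surface, if the arm or the gripper's body presses on something with over 40 N, if the wrist force passes 120 N, or if a joint passes its speed limit or range.

## Working session

There is one attempt and no reset: what is moved stays moved. The work goes in short steps, Python scripts to look and compute and a tool call to move; the robot and the scene stay as the last step left them, time stands still between calls to the robot, and variables do not carry over. Pictures are saved under pics/ and viewed, at most 10 in all, crops included, and the job is handed in when it is done.

Besides the shell and the picture viewer there is one more tool, called after "Call:" as name(argument=value, ...), one argument or row to a line, values as JSON. drive_tool: Moves the arm, as the interface text tells. Its arguments: {"type":"object","properties":{"targets":{"type":"array"},"newtons":{"type":"number"}},"required":["targets"]}

```bash
mkdir -p pics; ls; python3 - <<'E'
from station import *
import cv2, numpy as np
s=get_state()
print(s['time_s'],s['tool_pos'],s['eef_rot'],s['width'],s['force'])
for c in ["scene","top"]:
    f=grab_frame(c); cv2.imwrite(f'pics/{c}0.png',f['image'][:,:,::-1])
    print(c,f['pose'][:3].round(3).tolist())
    for n in ["tin_a","tin_a_tab","tray","tweezers","pen","brass_weight","candle"]:
        print(n,[(round(float(d['p']),2),np.round(d['point'],3).tolist()) for d in mark_of(c,n)])
print(get_state()['time_s'])
E
```

```text
pics
0.0 [ 0.16489289 -0.62818447  0.23835198] [-3.11403631e+00 -4.01893872e-01  5.02952455e-04] 0.08539688444783854 [-0.10719628  0.24652332 -0.17589708]
scene [[0.99, 0.101, -0.104, 0.433], [-0.144, 0.739, -0.659, -0.827], [0.01, 0.667, 0.745, 1.073]]
tin_a [(0.72, [0.544, 0.254, 0.002]), (0.72, [0.535, 0.083, -0.0]), (0.67, [0.529, -0.076, -0.001])]
tin_a_tab [(0.74, [0.489, 0.252, 0.039])]
tray [(0.87, [0.684, 0.075, -0.0])]
tweezers [(0.61, [0.544, 0.164, 0.001]), (0.57, [0.477, 0.092, 0.042])]
pen [(0.5, [0.521, -0.008, 0.001])]
brass_weight [(0.56, [0.563, 0.353, -0.0])]
candle [(0.56, [0.556, -0.19, 0.0])]
top [[-0.02, 0.97, -0.241, 0.351], [-1.0, -0.02, 0.004, 0.073], [-0.001, 0.241, 0.971, 1.013]]
tin_a [(0.91, [0.53, -0.079, 0.002]), (0.89, [0.545, 0.251, 0.001]), (0.77, [0.533, 0.085, -0.002])]
tin_a_tab [(0.9, [0.487, 0.244, 0.04])]
tray [(0.64, [0.683, 0.076, -0.002]), (0.54, [0.547, 0.166, -0.001])]
tweezers [(0.6, [0.546, 0.168, -0.0])]
pen [(0.47, [0.523, -0.006, 0.002]), (0.31, [0.47, -0.077, 0.044]), (0.2, [0.487, 0.247, 0.038])]
brass_weight [(0.47, [0.565, 0.352, 0.002]), (0.36, [0.533, -0.084, 0.001])]
candle [(0.49, [0.554, -0.193, -0.0])]
0.8
```

View pics/top0.png

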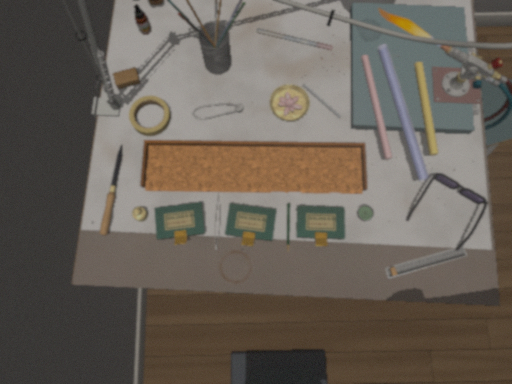

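```bash
python3 - <<'E'
from station import *
import cv2, numpy as np
from scipy.spatial.transform import Rotation as R
print(R.from_rotvec(get_state()['eef_rot']).as_matrix().round(3))
f=grab_frame('top')
h,w=f['depth'].shape
v,u=np.mgrid[:h,:w];d=f['depth']
P=np.stack([(u-f['cx'])/f['fx']*d,-(v-f['cy'])/f['fy']*d,-d,np.ones_like(d)],-1)@f['pose'].T
# tin lids: height 24..34
for i,m in enumerate(silhouettes('top','tin_a')):
    q=P[m['mask']&(d>0)][:,:3]; 
    top=q[(q[:,2]>.022)&(q[:,2]<.033)]; tab=q[q[:,2]>.035]
    r=cv2.minAreaRect((top[:,:2]*1000).astype(np.float32))
    print(m['p'],len(top),r,np.median(top[:,2]),'tab',tab.mean(0) if len(tab) else None,tab.min(0) if len(tab) else None)
m=(P[...,2]>.016)&(P[...,2]<.027)&(P[...,0]>.7)&(P[...,0]<.78)
q=P[m]; A=np.polyfit(q[:,1],q[:,0],1); print('rail',len(q),A, q[:,1].min(),q[:,1].max())
E
```

```text
[[ 0.967  0.254 -0.   ]
 [ 0.254 -0.967 -0.   ]
 [-0.     0.    -1.   ]]
0.86 1506 ((532.5152587890625, 84.07252502441406), (113.63199615478516, 85.82307434082031), 81.26818084716797) 0.0293948664226395 tab [0.48603004 0.09124235 0.0386242 ] [0.47845648 0.071459   0.03520514]
0.83 1514 ((539.7058715820312, 252.81381225585938), (84.72916412353516, 114.52178192138672), 5.765349864959717) 0.029163830598662732 tab [0.49248428 0.24713622 0.03853681] [0.4842693  0.2345177  0.03503291]
0.8 1466 ((527.2868041992188, -82.25894165039062), (113.92958068847656, 83.10267639160156), 88.66241455078125) 0.029549418303135178 tab [ 0.48393106 -0.08020612  0.03891713] [ 0.47433519 -0.1094034   0.03506488]
rail 1224 [-0.00379019  0.74310545] -0.47914491927199665 0.5392883882339297
```

The top view shows three tins, at about px (180,221), (250,222) and (320,222). The tray is behind them at (254,167), tweezers at (217,220), pencil at (289,223), weight at (140,213) and tea light at (365,212). This agrees with the networks.

I'll pinch each thumb lift across its 28 mm width, swing it along its arc, and then release it.

```bash
cat > h.py <<'E'
from station import *
import numpy as np, json
from scipy.spatial.transform import Rotation as R
# tin: centre x,y (m), yaw
TINS={'L':(.543,.252,np.radians(5.5)),'M':(.5335,.0845,np.radians(-8)),'R':(.529,-.080,np.radians(-1.3))}
def rot(yaw,pitch):   # tool down, tool x at yaw, pitched forward by pitch
    return R.from_euler('z',yaw)*R.from_rotvec([np.pi,0,0])*R.from_rotvec([0,pitch,0])
def row(pos,Rt,s):
    R0=R.from_rotvec(s['eef_rot']); d=R0.inv().apply(np.array(pos)-s['tool_pos'])*100; a=(R0.inv()*Rt).as_rotvec()
    return dict(zip(['dx','dy','dz','ax','ay','az'],[*np.round(d,2).tolist(),*np.round(a,3).tolist()]))
def grasp(t,theta,p0,xo=-.052,zo=.038,back=0):
    """TCP pose holding the thumb lift at lid angle theta; back: retreat along -tool z"""
    c=np.array([*TINS[t][:2],0]); Y=R.from_euler('z',TINS[t][2])
    h=np.array([.038,0,.026]); g=h+R.from_rotvec([0,theta,0]).apply(np.array([xo,0,zo])-h)
    Rt=rot(TINS[t][2],p0-theta)
    return c+Y.apply(g)+Rt.apply([0,0,.011-back]),Rt
E
python3 - <<'E'
from h import *
s=get_state()
print(row((.45,-.28,.25),rot(.1,.1),s))
p,Rt=grasp('L',0,.3,back=.07); print(p); print(row(p,Rt,s))
E
```

```text
{'dx': 36.41, 'dy': -26.49, 'dz': -1.07, 'ax': -0.008, 'ay': 0.1, 'az': 0.157}
[0.47388398 0.24534488 0.09436485]
{'dx': 52.06, 'dy': -76.7, 'dz': 14.49, 'ax': -0.024, 'ay': 0.299, 'az': 0.159}
```

Call:
drive_tool(
  targets=[
    {"dx": 36.4, "dy": -26.5, "dz": -1, "ay": 0.1, "az": 0.157, "fingers": 0.3},
    {"dx": 36.4, "dy": -26.5, "dz": -1, "ay": 0.1, "az": 0.157, "fingers": 0.3},
    {"dx": 36.4, "dy": -26.5, "dz": -1, "ay": 0.1, "az": 0.157, "fingers": 0.3},
    {"dx": 36.4, "dy": -26.5, "dz": -1, "ay": 0.1, "az": 0.157, "fingers": 0.3},
    {"dx": 36.4, "dy": -26.5, "dz": -1, "ay": 0.1, "az": 0.157, "fingers": 0.3},
    {"dx": 36.4, "dy": -26.5, "dz": -1, "ay": 0.1, "az": 0.157, "fingers": 0.3},
    {"dx": 36.4, "dy": -26.5, "dz": -1, "ay": 0.1, "az": 0.157, "fingers": 0.3},
    {"dx": 36.4, "dy": -26.5, "dz": -1, "ay": 0.1, "az": 0.157, "fingers": 0.3},
  ],
  newtons=20,
)

```text
invalid input
```

```bash
python3 - <<'E'
from h import *
s=get_state();print(s['time_s'],s['tool_pos'],s['width'],s['joint_pos'])
p,Rt=grasp('L',0,.3,back=.12); print(p); print(row(p,Rt,s))
E
```

```text
0.9 [ 0.16503235 -0.62869445  0.23928013] 0.08544632157827536 [ 1.27099759  0.46750067 -0.01155889  1.60272354  0.00596437  1.07140028
 -0.05633868]
[0.45917599 0.24392867 0.14213168]
{'dx': 50.6, 'dy': -76.94, 'dz': 9.71, 'ax': -0.024, 'ay': 0.299, 'az': 0.159}
```

Call:
drive_tool(
  targets=[
    {"dx": 36.4, "dy": -26.5, "dz": -1, "ax": 0, "ay": 0.1, "az": 0.157, "fingers": 0.3},
    {"dx": 36.4, "dy": -26.5, "dz": -1, "ax": 0, "ay": 0.1, "az": 0.157, "fingers": 0.3},
    {"dx": 36.4, "dy": -26.5, "dz": -1, "ax": 0, "ay": 0.1, "az": 0.157, "fingers": 0.3},
    {"dx": 36.4, "dy": -26.5, "dz": -1, "ax": 0, "ay": 0.1, "az": 0.157, "fingers": 0.3},
    {"dx": 36.4, "dy": -26.5, "dz": -1, "ax": 0, "ay": 0.1, "az": 0.157, "fingers": 0.3},
    {"dx": 36.4, "dy": -26.5, "dz": -1, "ax": 0, "ay": 0.1, "az": 0.157, "fingers": 0.3},
    {"dx": 36.4, "dy": -26.5, "dz": -1, "ax": 0, "ay": 0.1, "az": 0.157, "fingers": 0.3},
    {"dx": 36.4, "dy": -26.5, "dz": -1, "ax": 0, "ay": 0.1, "az": 0.157, "fingers": 0.3},
  ],
  newtons=20,
)

```text
time_s: 1.7
tool_pos: [0.419, -0.3174, 0.2486]
eef_rot: [-3.122, -0.155, -0.156]
force: [0.6, -1.0, -0.7]
width: 0.0601
gripper_force: 0.0
```

```bash
python3 - <<'E'
from h import *
s=get_state();print(s['time_s'],s['tool_pos'],s['width'],s['joint_pos'])
p,Rt=grasp('L',0,.3,back=.12); print(p); print(row(p,Rt,s))
E
```

```text
1.7 [ 0.41903062 -0.31736887  0.24864428] 0.06013605507733555 [ 0.79690792  0.22692294 -0.1960974   1.93338132 -0.03339738  0.91403288
 -0.84462745]
[0.45917599 0.24392867 0.14213168]
{'dx': 8.43, 'dy': -55.38, 'dz': 11.94, 'ax': -0.008, 'ay': 0.2, 'az': 0.002}
```

Call:
drive_tool(
  targets=[
    {"dx": 8.4, "dy": -55.4, "dz": 9, "ax": 0, "ay": 0.2, "az": 0, "fingers": 0.3},
    {"dx": 8.4, "dy": -55.4, "dz": 9, "ax": 0, "ay": 0.2, "az": 0, "fingers": 0.3},
    {"dx": 8.4, "dy": -55.4, "dz": 9, "ax": 0, "ay": 0.2, "az": 0, "fingers": 0.3},
    {"dx": 8.4, "dy": -55.4, "dz": 9, "ax": 0, "ay": 0.2, "az": 0, "fingers": 0.3},
    {"dx": 8.4, "dy": -55.4, "dz": 9, "ax": 0, "ay": 0.2, "az": 0, "fingers": 0.3},
    {"dx": 8.4, "dy": -55.4, "dz": 9, "ax": 0, "ay": 0.2, "az": 0, "fingers": 0.3},
    {"dx": 8.4, "dy": -55.4, "dz": 9, "ax": 0, "ay": 0.2, "az": 0, "fingers": 0.3},
    {"dx": 8.4, "dy": -55.4, "dz": 9, "ax": 0, "ay": 0.2, "az": 0, "fingers": 0.3},
  ],
)

```text
time_s: 2.5
tool_pos: [0.4435, 0.0684, 0.1956]
eef_rot: [-3.081, -0.153, -0.466]
force: [1.4, -1.4, 0.4]
width: 0.0595
gripper_force: 0.0
```

```bash
python3 - <<'E'
from h import *
s=get_state();print(s['time_s'],s['tool_pos'],s['width'],s['joint_pos'])
p,Rt=grasp('L',0,.3,back=.07); print(p); print(row(p,Rt,s))
E
```

```text
2.5 [0.44354308 0.06843865 0.1956001 ] 0.059462711382484296 [ 0.30695369  0.09480753 -0.5763408   2.28674802  0.19831155  0.48461132
 -1.89339258]
[0.47388398 0.24534488 0.09436485]
{'dx': 1.54, 'dy': -17.23, 'dz': 11.2, 'ax': -0.008, 'ay': -0.001, 'az': 0.002}
```

Call:
drive_tool(
  targets=[
    {"dx": 1.5, "dy": -17.2, "dz": 9, "ax": 0, "ay": -0.1, "az": 0, "fingers": 0.35},
    {"dx": 1.5, "dy": -17.2, "dz": 9, "ax": 0, "ay": -0.1, "az": 0, "fingers": 0.35},
    {"dx": 1.5, "dy": -17.2, "dz": 9, "ax": 0, "ay": -0.1, "az": 0, "fingers": 0.35},
    {"dx": 1.5, "dy": -17.2, "dz": 9, "ax": 0, "ay": -0.1, "az": 0, "fingers": 0.35},
    {"dx": 1.5, "dy": -17.2, "dz": 9, "ax": 0, "ay": -0.1, "az": 0, "fingers": 0.35},
    {"dx": 1.5, "dy": -17.2, "dz": 9, "ax": 0, "ay": -0.1, "az": 0, "fingers": 0.35},
  ],
)

```text
time_s: 3.1
tool_pos: [0.4661, 0.2434, 0.1142]
eef_rot: [-3.105, -0.159, -0.307]
force: [0.7, -0.0, 1.0]
width: 0.055
gripper_force: 0.0
```

```bash
python3 - <<'E'
from h import *
import cv2
s=get_state();print(s['time_s'],s['tool_pos'],s['width'],s['joint_pos'])
T=np.eye(4);T[:3,:3]=R.from_rotvec(s['eef_rot']).as_matrix();T[:3,3]=s['tool_pos']
f=grab_frame('wrist');cv2.imwrite('pics/w1.png',f['image'][:,:,::-1])
print(f['hand_eye'].round(3).tolist())
print([(d['p'],d['point']) for d in mark_of('wrist','tin_a_tab')])
m=silhouettes('wrist','tin_a_tab')
p,Rt=grasp('L',0,.2); print(p); print(row(p,Rt,s))
E
```

```text
3.1 [0.46611957 0.24340587 0.1142259 ] 0.05495296331351044 [-0.17592353  0.42143944 -0.49597861  2.1085105   0.57033417  0.55043086
 -2.56027192]
[[-0.0, 0.957, 0.291, 0.073], [1.0, 0.0, -0.001, 0.0], [-0.001, 0.291, -0.957, -0.134], [0.0, 0.0, 0.0, 1.0]]
[(0.83, [0.4882, 0.2418, 0.0402])]
[0.4934147  0.24722548 0.02721927]
{'dx': 1.0, 'dy': -0.04, 'dz': 9.07, 'ax': -0.008, 'ay': 0.003, 'az': 0.005}
```

View pics/w1.png

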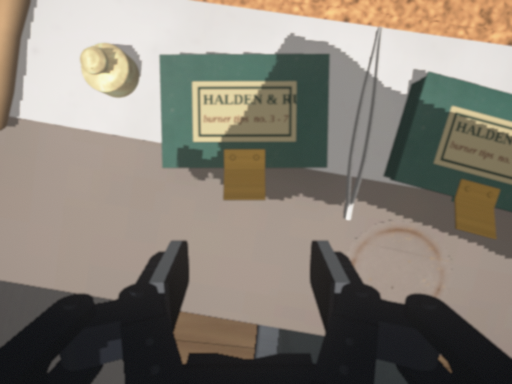

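The wrist view shows the left tin square to the jaws, with its brass lift at px u 224–266, v 150–200. The fingers are centred at u≈250.

```bash
cat >> h.py <<'E'
def wrist_tab(show=True):
    s=get_state(); T=np.eye(4);T[:3,:3]=R.from_rotvec(s['eef_rot']).as_matrix();T[:3,3]=s['tool_pos']
    f=grab_frame('wrist'); H=T@f['hand_eye']; d=f['depth']; v,u=np.mgrid[:d.shape[0],:d.shape[1]]
    P=np.stack([(u-f['cx'])/f['fx']*d,-(v-f['cy'])/f['fy']*d,-d,np.ones_like(d)],-1)@H.T
    out=[]
    for m in silhouettes('wrist','tin_a_tab'):
        k=m['mask']&(d>0); q=P[k][:,:3]
        out.append((round(float(m['p']),2),np.flatnonzero(k.any(0))[[0,-1]].tolist(),np.median(q,0).round(4).tolist(),np.percentile(q,2,0).round(4).tolist(),np.percentile(q,98,0).round(4).tolist()))
    return f,out
E
python3 - <<'E'
from h import *
f,o=wrist_tab(); print(f['cx'],f['cy'],f['fx']); [print(x) for x in o]
s=get_state(); print(s['tool_pos'],s['eef_rot'])
E
```

```text
249.04406463877748 191.1919386828024 336.8760148400442
(0.88, [155, 323], [0.5402, 0.2535, 0.0276], [0.4901, 0.2002, 0.0261], [0.5797, 0.3092, 0.0371])
(0.67, [385, 511], [0.532, 0.1029, 0.0278], [0.4812, 0.0659, 0.0224], [0.5754, 0.143, 0.0382])
[0.46769425 0.24060109 0.11563047] [-3.10571472 -0.14956838 -0.31123503]
```

Call:
drive_tool(
  targets=[
    {"dx": 1.0, "dy": -0.2, "dz": 4.5, "ax": 0, "ay": 0, "az": 0, "fingers": 0.4},
    {"dx": 1.0, "dy": -0.2, "dz": 8.5, "ax": 0, "ay": 0, "az": 0, "fingers": 0.45},
    {"dx": 1.0, "dy": -0.2, "dz": 9.1, "ax": 0, "ay": 0, "az": 0, "fingers": 0.5},
    {"dx": 1.0, "dy": -0.2, "dz": 9.1, "ax": 0, "ay": 0, "az": 0, "fingers": 0.55},
    {"dx": 1.0, "dy": -0.2, "dz": 9.1, "ax": 0, "ay": 0, "az": 0, "fingers": 1},
    {"dx": 1.0, "dy": -0.2, "dz": 9.1, "ax": 0, "ay": 0, "az": 0, "fingers": 1},
    {"dx": 1.0, "dy": -0.2, "dz": 9.1, "ax": 0, "ay": 0, "az": 0, "fingers": 1},
    {"dx": 1.0, "dy": -0.2, "dz": 9.1, "ax": 0, "ay": 0, "az": 0, "fingers": 1},
  ],
  newtons=20,
)

```text
time_s: 4.15
tool_pos: [0.4942, 0.2483, 0.0287]
eef_rot: [-3.104, -0.155, -0.311]
force: [-5.1, 1.3, 5.0]
width: 0.0271
gripper_force: 20.6
```

```bash
cat >> h.py <<'E'
def arc(t,p0,end,n=8):
    p,Rt=grasp(t,0,p0); s=dict(tool_pos=p,eef_rot=Rt.as_rotvec())
    for k in range(1,n+1): print(row(*grasp(t,end*k/n,p0),s))
E
python3 - <<'E'
from h import *
s=get_state();print(s['time_s'],s['tool_pos'],s['width'],s['gripper_force'],s['force'])
arc('L',.2,1.0)
E
```

```text
4.15 [0.49424166 0.24830018 0.02871818] 0.027056140178141227 20.618135118929786 [-5.13287426  1.32434746  5.03912642]
{'dx': 0.3, 'dy': -0.0, 'dz': -1.06, 'ax': -0.0, 'ay': -0.125, 'az': 0.0}
{'dx': 0.73, 'dy': 0.0, 'dz': -2.07, 'ax': -0.0, 'ay': -0.25, 'az': -0.0}
{'dx': 1.28, 'dy': 0.0, 'dz': -3.01, 'ax': -0.0, 'ay': -0.375, 'az': 0.0}
{'dx': 1.94, 'dy': -0.0, 'dz': -3.89, 'ax': -0.0, 'ay': -0.5, 'az': 0.0}
{'dx': 2.71, 'dy': 0.0, 'dz': -4.67, 'ax': -0.0, 'ay': -0.625, 'az': 0.0}
{'dx': 3.57, 'dy': 0.0, 'dz': -5.35, 'ax': -0.0, 'ay': -0.75, 'az': 0.0}
{'dx': 4.51, 'dy': -0.0, 'dz': -5.92, 'ax': -0.0, 'ay': -0.875, 'az': 0.0}
{'dx': 5.51, 'dy': -0.0, 'dz': -6.36, 'ax': -0.0, 'ay': -1.0, 'az': 0.0}
```

Call:
drive_tool(
  targets=[
    {"dx": 0.3, "dy": 0, "dz": -1.1, "ax": 0, "ay": -0.125, "az": 0, "fingers": 1},
    {"dx": 0.7, "dy": 0, "dz": -2.1, "ax": 0, "ay": -0.25, "az": 0, "fingers": 1},
    {"dx": 1.3, "dy": 0, "dz": -3.0, "ax": 0, "ay": -0.375, "az": 0, "fingers": 1},
    {"dx": 1.9, "dy": 0, "dz": -3.9, "ax": 0, "ay": -0.5, "az": 0, "fingers": 1},
    {"dx": 2.7, "dy": 0, "dz": -4.7, "ax": 0, "ay": -0.625, "az": 0, "fingers": 1},
    {"dx": 3.6, "dy": 0, "dz": -5.35, "ax": 0, "ay": -0.75, "az": 0, "fingers": 1},
    {"dx": 4.5, "dy": 0, "dz": -5.9, "ax": 0, "ay": -0.875, "az": 0, "fingers": 1},
    {"dx": 5.5, "dy": 0, "dz": -6.4, "ax": 0, "ay": -1.0, "az": 0, "fingers": 1},
  ],
)

```text
time_s: 4.95
tool_pos: [0.5371, 0.2507, 0.1023]
eef_rot: [2.859, 0.145, -1.215]
force: [1.2, 0.9, -3.2]
width: 0.0266
gripper_force: 20.8
```

```bash
python3 - <<'E'
from h import *
import cv2
s=get_state();print(s['time_s'],s['tool_pos'],s['width'],s['gripper_force'],s['force'],s['joint_pos'])
print(grasp('L',1.0,.2)[0])
f=grab_frame('scene');cv2.imwrite('pics/s1.png',cv2.resize(f['image'][100:330,120:420,::-1],None,fx=2,fy=2))
E
```

```text
4.95 [0.53710793 0.25071842 0.10229354] 0.026647735938725204 20.753471858915873 [ 1.23582109  0.85396412 -3.17878146] [-0.05732848  1.06704411 -0.62195328  1.23041246  0.17395483  1.70681727
 -2.12068802]
[0.53461829 0.25119293 0.10055224]
```

View pics/s1.png

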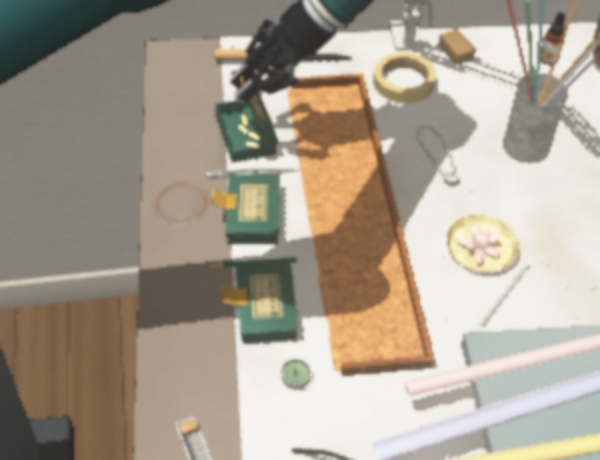

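The lid is raised to about 57°, with the parts visible inside the left tin at crop px (245,130). Now I'll hold briefly, release and retreat.

Call:
drive_tool(
  targets=[
    {"dx": 0, "dy": 0, "dz": 0, "ax": 0, "ay": 0, "az": 0, "fingers": 1},
    {"dx": 0, "dy": 0, "dz": 0, "ax": 0, "ay": 0, "az": 0, "fingers": 0.3},
    {"dx": 0, "dy": 0, "dz": 0, "ax": 0, "ay": 0, "az": 0, "fingers": 0.3},
    {"dx": 0, "dy": 0, "dz": 0, "ax": 0, "ay": 0, "az": 0, "fingers": 0.3},
    {"dx": 0, "dy": 0, "dz": -3, "ax": 0, "ay": 0, "az": 0, "fingers": 0.3},
    {"dx": 0, "dy": 0, "dz": -7, "ax": 0, "ay": 0, "az": 0, "fingers": 0.3},
    {"dx": 0, "dy": 0, "dz": -9, "ax": 0, "ay": 0, "az": 0, "fingers": 0.3},
    {"dx": 0, "dy": 0, "dz": -9, "ax": 0, "ay": 0, "az": 0, "fingers": 0.3},
  ],
)

```text
time_s: 5.8
tool_pos: [0.5945, 0.2528, 0.1607]
eef_rot: [2.872, 0.135, -1.179]
force: [0.4, -0.1, 0.2]
width: 0.0598
gripper_force: 0.0
```

```bash
python3 - <<'E'
from h import *
import cv2
s=get_state();print(s['time_s'],s['tool_pos'],s['width'],s['force'])
f=grab_frame('scene');cv2.imwrite('pics/s2.png',cv2.resize(f['image'][100:330,180:380,::-1],None,fx=2.5,fy=2.5))
print([(round(float(d['p']),2),d['point']) for d in mark_of('scene','tin_a')],[(round(float(d['p']),2),d['point']) for d in mark_of('scene','tin_a_tab')])
# next: middle
print(grasp('M',0,.2)); p,Rt=grasp('M',0,.2,back=.06); print(p,row(p,Rt,s))
print(row(s['tool_pos']-np.array([.0,0,-.03]),rot(0,0),s))
E
```

```text
5.8 [0.59447988 0.25282636 0.16066133] 0.05982450983278265 [ 0.36540921 -0.13865844  0.22992529]
[(0.89, [0.5383, 0.0879, -0.0001]), (0.62, [0.5288, -0.0782, -0.0043])] [(0.55, [0.4893, 0.249, 0.0405]), (0.39, [0.5612, 0.3571, 0.0016]), (0.26, [0.5309, -0.0779, -0.0029])]
(array([0.48417016, 0.09143286, 0.02721927]), Rotation.from_matrix(array([[ 9.70528637e-01, -1.39173101e-01,  1.96735895e-01],
                            [-1.36398905e-01, -9.90268069e-01, -2.76494268e-02],
                            [ 1.98669331e-01,  1.21430643e-16, -9.80066578e-01]])))
[0.472366   0.09309182 0.08602326] {'dx': -4.47, 'dy': 14.77, 'dz': 14.89, 'ax': 0.068, 'ay': 0.975, 'az': 0.233}
{'dx': -2.11, 'dy': -0.0, 'dz': -2.13, 'ax': 0.035, 'ay': 0.779, 'az': 0.089}
```

View pics/s2.png

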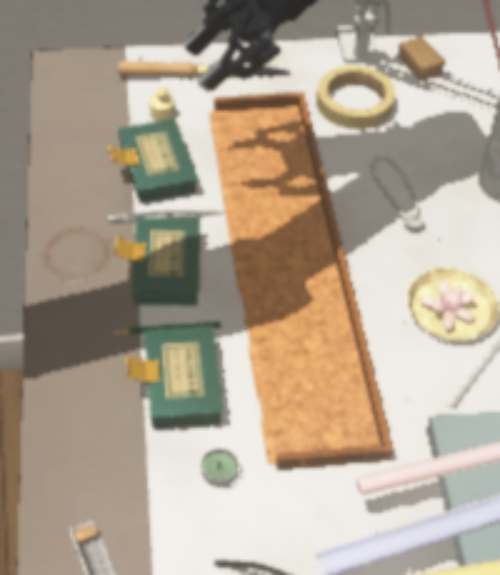

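The left lid fell shut (crop px (155,155), lift at z=0.040), so the left tin is good. Next is the middle tin.

```bash
python3 - <<'E'
from h import *
s=get_state()
p,Rt=grasp('M',0,.2,back=.1); print(p,row(p,Rt,s))
E
```

```text
[0.46449657 0.0941978  0.12522593] {'dx': -7.68, 'dy': 15.0, 'dz': 12.18, 'ax': 0.06, 'ay': 0.987, 'az': 0.242}
```

Call:
drive_tool(
  targets=[
    {"dx": -7.7, "dy": 15, "dz": 12.2, "ax": 0.06, "ay": 0.987, "az": 0.242, "fingers": 0.35},
    {"dx": -7.7, "dy": 15, "dz": 12.2, "ax": 0.06, "ay": 0.987, "az": 0.242, "fingers": 0.35},
    {"dx": -7.7, "dy": 15, "dz": 12.2, "ax": 0.06, "ay": 0.987, "az": 0.242, "fingers": 0.35},
    {"dx": -7.7, "dy": 15, "dz": 12.2, "ax": 0.06, "ay": 0.987, "az": 0.242, "fingers": 0.35},
    {"dx": -7.7, "dy": 15, "dz": 12.2, "ax": 0.06, "ay": 0.987, "az": 0.242, "fingers": 0.35},
    {"dx": -7.7, "dy": 15, "dz": 12.2, "ax": 0.06, "ay": 0.987, "az": 0.242, "fingers": 0.35},
    {"dx": -7.7, "dy": 15, "dz": 12.2, "ax": 0.06, "ay": 0.987, "az": 0.242, "fingers": 0.35},
    {"dx": -7.7, "dy": 15, "dz": 12.2, "ax": 0.06, "ay": 0.987, "az": 0.242, "fingers": 0.35},
  ],
)

```text
time_s: 6.75
tool_pos: [0.4587, 0.0947, 0.1233]
eef_rot: [3.103, -0.209, 0.306]
force: [-0.5, -0.3, -0.2]
width: 0.0555
gripper_force: 0.0
```

```bash
python3 - <<'E'
from h import *
import cv2
s=get_state();print(s['time_s'],s['tool_pos'],s['width'],s['joint_pos'])
f,o=wrist_tab();cv2.imwrite('pics/w2.png',f['image'][:,:,::-1]); [print(x) for x in o]
print([(round(float(d['p']),2),d['point']) for d in mark_of('wrist','tin_a_tab')])
p,Rt=grasp('M',0,.2); print(p,row(p,Rt,s))
E
```

```text
6.75 [0.45872355 0.09465274 0.12332781] 0.05547617619920167 [-0.25160083  0.27285557 -0.09344146  2.25082601  0.26760478  0.45894187
 -2.27566651]
(0.57, [0, 107], [0.5398, 0.2297, 0.0276], [0.4892, 0.1939, 0.0219], [0.5834, 0.2612, 0.0385])
[(0.68, [0.4867, 0.2398, 0.0421]), (0.68, [0.5455, 0.2528, -0.003])]
[0.48417016 0.09143286 0.02721927] {'dx': 0.64, 'dy': -0.05, 'dz': 9.93, 'ax': 0.002, 'ay': 0.003, 'az': 0.005}
```

View pics/w2.png

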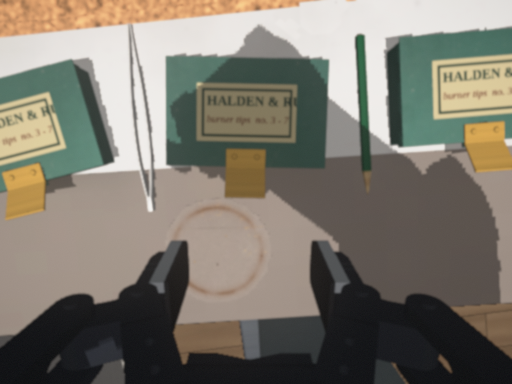

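The wrist view shows the middle tin square, with its lift at px u 225–267 (centre 246, against cx 249). The tweezers (140,120) and pencil (362,110) are clear of the fingers.

Call:
drive_tool(
  targets=[
    {"dx": 0.7, "dy": -0.2, "dz": 4.8, "ax": 0, "ay": 0, "az": 0, "fingers": 0.4},
    {"dx": 0.7, "dy": -0.2, "dz": 9.0, "ax": 0, "ay": 0, "az": 0, "fingers": 0.45},
    {"dx": 0.7, "dy": -0.2, "dz": 9.9, "ax": 0, "ay": 0, "az": 0, "fingers": 0.5},
    {"dx": 0.7, "dy": -0.2, "dz": 9.9, "ax": 0, "ay": 0, "az": 0, "fingers": 0.55},
    {"dx": 0.7, "dy": -0.2, "dz": 9.9, "ax": 0, "ay": 0, "az": 0, "fingers": 1},
    {"dx": 0.7, "dy": -0.2, "dz": 9.9, "ax": 0, "ay": 0, "az": 0, "fingers": 1},
    {"dx": 0.7, "dy": -0.2, "dz": 9.9, "ax": 0, "ay": 0, "az": 0, "fingers": 1},
    {"dx": 0.7, "dy": -0.2, "dz": 9.9, "ax": 0, "ay": 0, "az": 0, "fingers": 1},
  ],
  newtons=20,
)

```text
time_s: 7.7
tool_pos: [0.4947, 0.0925, 0.0323]
eef_rot: [3.103, -0.22, 0.319]
force: [-13.2, -0.9, 39.9]
width: 0.0424
gripper_force: 20.5
```

The fingers came down on the lid's front edge, about 1 cm too far forward, because the pose I measured lagged the commanded one. I'll open, back off and let the arm settle.

Call:
drive_tool(
  targets=[
    {"dx": 0, "dy": 0, "dz": 0, "ax": 0, "ay": 0, "az": 0, "fingers": 0.35},
    {"dx": 0, "dy": 0, "dz": -1, "ax": 0, "ay": 0, "az": 0, "fingers": 0.35},
    {"dx": -0.5, "dy": 0, "dz": -5, "ax": 0, "ay": 0, "az": 0, "fingers": 0.35},
    {"dx": -1, "dy": 0, "dz": -8, "ax": 0, "ay": 0, "az": 0, "fingers": 0.35},
    {"dx": -1, "dy": 0, "dz": -8, "ax": 0, "ay": 0, "az": 0, "fingers": 0.35},
    {"dx": -1, "dy": 0, "dz": -8, "ax": 0, "ay": 0, "az": 0, "fingers": 0.35},
    {"dx": -1, "dy": 0, "dz": -8, "ax": 0, "ay": 0, "az": 0, "fingers": 0.35},
  ],
)

```text
time_s: 8.4
tool_pos: [0.4668, 0.0947, 0.1052]
eef_rot: [3.102, -0.222, 0.312]
force: [-0.6, -0.2, -1.6]
width: 0.0553
gripper_force: 0.0
```

```bash
python3 - <<'E'
from h import *
import cv2
s=get_state();print(s['time_s'],s['tool_pos'],s['eef_rot'],s['width'],s['force'])
f=grab_frame('wrist');cv2.imwrite('pics/w3.png',f['image'][:,:,::-1])
g=grab_frame('top'); print([(round(float(d['p']),2),d['point']) for d in mark_of('top','tin_a')],[(round(float(d['p']),2),d['point']) for d in mark_of('top','tin_a_tab')])
S=[get_state()['tool_pos']]
s['tool_pos']=(s['tool_pos']+S[0])/2; print(S)
p,Rt=grasp('M',0,.2); print(p,row(p,Rt,s))
E
```

```text
8.4 [0.46681783 0.09469153 0.10524146] [ 3.10180144 -0.22166274  0.31212569] 0.055335922631050576 [-0.56206421 -0.18537044 -1.56034417]
[(0.65, [0.5288, -0.0793, -0.0003]), (0.64, [0.5351, 0.0888, -0.0016]), (0.39, [0.4709, -0.0755, 0.0425])] [(0.9, [0.4904, 0.2424, 0.0407]), (0.54, [0.6833, 0.0759, -0.0021])]
[array([0.46646244, 0.0948154 , 0.10505275])]
[0.48417016 0.09143286 0.02721927] {'dx': 0.19, 'dy': 0.06, 'dz': 7.99, 'ax': 0.003, 'ay': -0.001, 'az': -0.003}
```

View pics/w3.png

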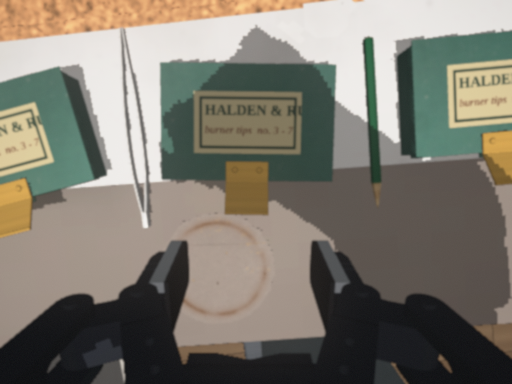

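The tin hasn't moved. Its lift is at u 226–269, with the free edge at v 214 and the lid's front edge at v 181. I'll check the offset geometrically.

```bash
python3 - <<'E'
from h import *
s=get_state(); f=grab_frame('wrist')
T=np.eye(4);T[:3,:3]=R.from_rotvec(s['eef_rot']).as_matrix();T[:3,3]=s['tool_pos']; H=T@f['hand_eye']
print(s['tool_pos'])
def ray(u,v,z):
    d=H[:3,:3]@[(u-f['cx'])/f['fx'],-(v-f['cy'])/f['fy'],-1]; return H[:3,3]+d*(z-H[2,3])/d[2]
def intin(p):
    c=TINS['M']; return R.from_euler('z',-c[2]).apply(p-np.array([c[0],c[1],0]))
for u,v,z in [(247.5,214,.040),(248,181,.028),(162,182,.028),(333,181,.028),(160,62,.028),(336,64,.028)]:
    p=ray(u,v,z); print(p.round(4),intin(p).round(4))
E
```

```text
[0.46646244 0.0948154  0.10505275]
[0.4771 0.0934 0.04  ] [-0.0571  0.001   0.04  ]
[0.497  0.0902 0.028 ] [-0.037   0.0006  0.028 ]
[0.5044 0.1467 0.028 ] [-0.0374  0.0576  0.028 ]
[0.4889 0.0344 0.028 ] [-0.0372 -0.0558  0.028 ]
[0.5806 0.1352 0.028 ] [0.0396 0.0567 0.028 ]
[0.5634 0.0236 0.028 ] [ 0.0381 -0.0562  0.028 ]
```

Call:
drive_tool(
  targets=[
    {"dx": 0.1, "dy": 0, "dz": 4.0, "ax": 0, "ay": 0, "az": 0, "fingers": 0.4},
    {"dx": 0.1, "dy": 0, "dz": 7.0, "ax": 0, "ay": 0, "az": 0, "fingers": 0.45},
    {"dx": 0.1, "dy": 0, "dz": 7.9, "ax": 0, "ay": 0, "az": 0, "fingers": 0.5},
    {"dx": 0.1, "dy": 0, "dz": 7.9, "ax": 0, "ay": 0, "az": 0, "fingers": 0.55},
    {"dx": 0.1, "dy": 0, "dz": 7.9, "ax": 0, "ay": 0, "az": 0, "fingers": 1},
    {"dx": 0.1, "dy": 0, "dz": 7.9, "ax": 0, "ay": 0, "az": 0, "fingers": 1},
    {"dx": 0.1, "dy": 0, "dz": 7.9, "ax": 0, "ay": 0, "az": 0, "fingers": 1},
    {"dx": 0.1, "dy": 0, "dz": 7.9, "ax": 0, "ay": 0, "az": 0, "fingers": 1},
  ],
  newtons=20,
)

```text
time_s: 9.45
tool_pos: [0.4835, 0.0928, 0.0297]
eef_rot: [3.103, -0.221, 0.316]
force: [-2.0, 0.5, 0.3]
width: 0.0268
gripper_force: 19.9
```

Gripped cleanly: the opening is 27 mm and the contact force is small. I'll use the same arc again, then release.

Call:
drive_tool(
  targets=[
    {"dx": 0.3, "dy": 0, "dz": -1.1, "ax": 0, "ay": -0.125, "az": 0, "fingers": 1},
    {"dx": 0.7, "dy": 0, "dz": -2.1, "ax": 0, "ay": -0.25, "az": 0, "fingers": 1},
    {"dx": 1.3, "dy": 0, "dz": -3.0, "ax": 0, "ay": -0.375, "az": 0, "fingers": 1},
    {"dx": 1.9, "dy": 0, "dz": -3.9, "ax": 0, "ay": -0.5, "az": 0, "fingers": 1},
    {"dx": 2.7, "dy": 0, "dz": -4.7, "ax": 0, "ay": -0.625, "az": 0, "fingers": 1},
    {"dx": 3.6, "dy": 0, "dz": -5.35, "ax": 0, "ay": -0.75, "az": 0, "fingers": 1},
    {"dx": 4.5, "dy": 0, "dz": -5.9, "ax": 0, "ay": -0.875, "az": 0, "fingers": 1},
    {"dx": 5.5, "dy": 0, "dz": -6.4, "ax": 0, "ay": -1.0, "az": 0, "fingers": 1},
  ],
)

```text
time_s: 10.25
tool_pos: [0.5254, 0.0868, 0.1038]
eef_rot: [-2.836, 0.203, 1.199]
force: [1.3, 2.3, -4.1]
width: 0.0267
gripper_force: 20.2
```

Call:
drive_tool(
  targets=[
    {"dx": 0, "dy": 0, "dz": 0, "ax": 0, "ay": 0, "az": 0, "fingers": 1},
    {"dx": 0, "dy": 0, "dz": 0, "ax": 0, "ay": 0, "az": 0, "fingers": 0.3},
    {"dx": 0, "dy": 0, "dz": 0, "ax": 0, "ay": 0, "az": 0, "fingers": 0.3},
    {"dx": 0, "dy": 0, "dz": 0, "ax": 0, "ay": 0, "az": 0, "fingers": 0.3},
    {"dx": 0, "dy": 0, "dz": -3, "ax": 0, "ay": 0, "az": 0, "fingers": 0.3},
    {"dx": 0, "dy": 0, "dz": -7, "ax": 0, "ay": 0, "az": 0, "fingers": 0.3},
    {"dx": 0, "dy": 0, "dz": -9, "ax": 0, "ay": 0, "az": 0, "fingers": 0.3},
    {"dx": 0, "dy": 0, "dz": -9, "ax": 0, "ay": 0, "az": 0, "fingers": 0.3},
  ],
)

```text
time_s: 11.05
tool_pos: [0.5903, 0.0774, 0.1678]
eef_rot: [-2.842, 0.205, 1.186]
force: [0.6, -0.5, -1.1]
width: 0.0597
gripper_force: 0.0
```

```bash
python3 - <<'E'
from h import *
import cv2
s=get_state();print(s['time_s'],s['tool_pos'],s['width'],s['force'],s['joint_pos'])
for c in ('scene','top'):
    f=grab_frame(c)
    print([(round(float(d['p']),2),d['point']) for d in mark_of(c,'tin_a_tab')])
    if c=='scene': cv2.imwrite('pics/s3.png',cv2.resize(f['image'][100:330,180:380,::-1],None,fx=2.5,fy=2.5))
p,Rt=grasp('R',0,.2,back=.08); print(p,row(p,Rt,s)); print(row(s['tool_pos']+np.array([0,0,.05]),rot(0,-.8),s))
E
```

```text
11.05 [0.59027128 0.07743365 0.16784247] 0.059686344176889713 [ 0.64868519 -0.46281007 -1.10327658] [ 0.0759138   0.9214149  -0.32224263  1.22049506 -0.00410337  1.78103648
 -1.93902677]
[(0.97, [0.4876, 0.2486, 0.0403])]
[(0.65, [0.4901, 0.2413, 0.0394])]
[ 0.46330873 -0.07850926  0.10562459] {'dx': -2.84, 'dy': 17.25, 'dz': 11.72, 'ax': -0.036, 'ay': 0.99, 'az': -0.121}
{'dx': -3.55, 'dy': 0.0, 'dz': -3.52, 'ax': -0.102, 'ay': -0.009, 'az': -0.101}
```

View pics/s3.png

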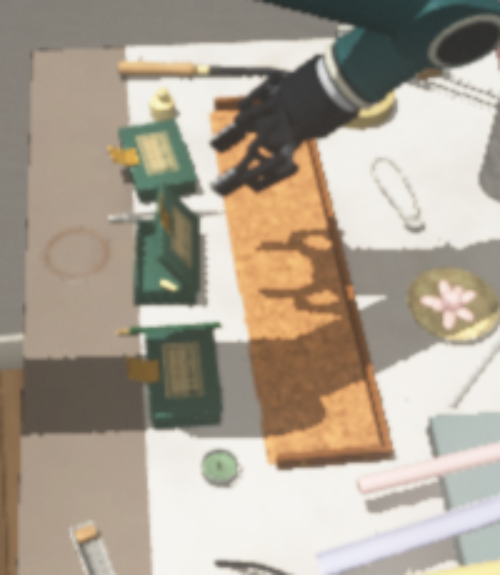

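The middle lid is hanging open (crop px (172,230)), so the middle tin is the stiff one. Next is the right tin, passing high over the open lid.

```bash
python3 - <<'E'
from h import *
s=get_state()
print(row((.58,.0,.25),rot(-.08,-.55),s))
p,Rt=grasp('R',0,.2,back=.10); print(p,row(p,Rt,s))
E
```

```text
{'dx': -5.79, 'dy': 7.81, 'dz': -6.26, 'ax': -0.037, 'ay': 0.25, 'az': -0.05}
[ 0.45933636 -0.07841911  0.12522593] {'dx': -4.38, 'dy': 17.25, 'dz': 10.22, 'ax': -0.035, 'ay': 0.999, 'az': -0.119}
```

Call:
drive_tool(
  targets=[
    {"dx": -5.8, "dy": 7.8, "dz": -6.3, "ax": 0, "ay": 0.25, "az": -0.05, "fingers": 0.35},
    {"dx": -5.8, "dy": 7.8, "dz": -6.3, "ax": 0, "ay": 0.25, "az": -0.05, "fingers": 0.35},
    {"dx": -5.8, "dy": 10, "dz": -4, "ax": -0.03, "ay": 0.4, "az": -0.08, "fingers": 0.35},
    {"dx": -4.4, "dy": 17.2, "dz": 10.2, "ax": -0.035, "ay": 1.0, "az": -0.119, "fingers": 0.35},
    {"dx": -4.4, "dy": 17.2, "dz": 10.2, "ax": -0.035, "ay": 1.0, "az": -0.119, "fingers": 0.35},
    {"dx": -4.4, "dy": 17.2, "dz": 10.2, "ax": -0.035, "ay": 1.0, "az": -0.119, "fingers": 0.35},
    {"dx": -4.4, "dy": 17.2, "dz": 10.2, "ax": -0.035, "ay": 1.0, "az": -0.119, "fingers": 0.35},
    {"dx": -4.4, "dy": 17.2, "dz": 10.2, "ax": -0.035, "ay": 1.0, "az": -0.119, "fingers": 0.35},
  ],
)

```text
time_s: 12.05
tool_pos: [0.4544, -0.0788, 0.1233]
eef_rot: [3.123, -0.039, 0.314]
force: [0.8, 0.1, 0.1]
width: 0.0555
gripper_force: 0.0
```

Call:
drive_tool(
  targets=[
    {"dx": 0, "dy": 0, "dz": 0, "ax": 0, "ay": 0, "az": 0, "fingers": 0.35},
    {"dx": 0, "dy": 0, "dz": 0, "ax": 0, "ay": 0, "az": 0, "fingers": 0.35},
  ],
)

```text
time_s: 12.25
tool_pos: [0.4604, -0.0778, 0.1261]
eef_rot: [3.123, -0.037, 0.317]
force: [0.9, -0.3, 0.5]
width: 0.0554
gripper_force: 0.0
```

```bash
python3 - <<'E'
from h import *
import cv2
s=get_state();print(s['time_s'],s['tool_pos'],s['joint_pos'])
f,o=wrist_tab();[print(x) for x in o];cv2.imwrite('pics/w4.png',f['image'][:,:,::-1])
p,Rt=grasp('R',0,.2,xo=-.053); print(p,row(p,Rt,s))
E
```

```text
12.25 [ 0.46039927 -0.0777588   0.12611364] [ 0.42324516  0.28128297 -0.35396699  2.24944099  0.19849477  0.43215157
 -1.67470638]
[ 0.47819844 -0.07884715  0.02721927] {'dx': -0.24, 'dy': 0.07, 'dz': 10.05, 'ax': 0.0, 'ay': -0.002, 'az': -0.001}
```

View pics/w4.png

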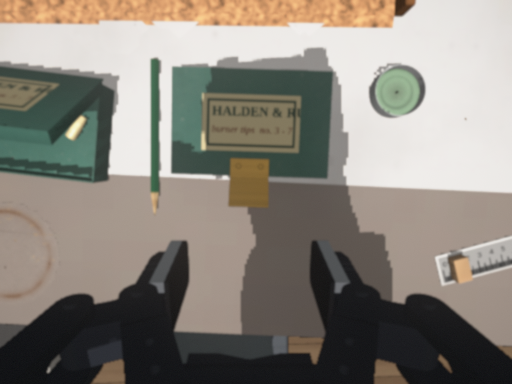

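The wrist view shows the right tin slightly rotated. Its lift is at u 229–269 with the free edge at v 208, and the lid's front edge runs from (171,173) to (328,179).

```bash
python3 - <<'E'
from h import *
s=get_state(); f=grab_frame('wrist')
T=np.eye(4);T[:3,:3]=R.from_rotvec(s['eef_rot']).as_matrix();T[:3,3]=s['tool_pos']; H=T@f['hand_eye']
def ray(u,v,z):
    d=H[:3,:3]@[(u-f['cx'])/f['fx'],-(v-f['cy'])/f['fy'],-1]; return H[:3,3]+d*(z-H[2,3])/d[2]
for u,v,z in [(249,208,.040),(171,173,.028),(328,179,.028),(172,67,.028),(332,71,.028)]: print(ray(u,v,z).round(4))
a,b,c,d=[ray(*k,.028) for k in [(171,173),(328,179),(172,67),(332,71)]]
yaw=np.mean([np.arctan2((b-a)[0],-(b-a)[1]),np.arctan2((d-c)[0],-(d-c)[1])]); m=(a+b+c+d)/4-.001*np.array([np.cos(yaw),np.sin(yaw),0])
print(m,np.degrees(yaw))
TINS['R']=(m[0],m[1],yaw)
p,Rt=grasp('R',0,.2,xo=-.053); print(p,row(p,Rt,s))
E
```

```text
[ 0.4742 -0.0784  0.04  ]
[ 0.4994 -0.0224  0.028 ]
[ 0.4924 -0.1363  0.028 ]
[ 0.5741 -0.0264  0.028 ]
[ 0.5687 -0.1393  0.028 ]
[ 0.53263293 -0.08102909  0.028     ] -3.124902153589152
[ 0.48189385 -0.07825904  0.02721927] {'dx': -0.12, 'dy': 0.03, 'dz': 10.13, 'ax': -0.007, 'ay': -0.005, 'az': 0.031}
```

Call:
drive_tool(
  targets=[
    {"dx": -0.2, "dy": 0, "dz": 5.0, "ax": 0, "ay": 0, "az": 0.03, "fingers": 0.4},
    {"dx": -0.2, "dy": 0, "dz": 9.0, "ax": 0, "ay": 0, "az": 0.03, "fingers": 0.45},
    {"dx": -0.2, "dy": 0, "dz": 10.1, "ax": 0, "ay": 0, "az": 0.03, "fingers": 0.5},
    {"dx": -0.2, "dy": 0, "dz": 10.1, "ax": 0, "ay": 0, "az": 0.03, "fingers": 0.55},
    {"dx": -0.2, "dy": 0, "dz": 10.1, "ax": 0, "ay": 0, "az": 0.03, "fingers": 1},
    {"dx": -0.2, "dy": 0, "dz": 10.1, "ax": 0, "ay": 0, "az": 0.03, "fingers": 1},
    {"dx": -0.2, "dy": 0, "dz": 10.1, "ax": 0, "ay": 0, "az": 0.03, "fingers": 1},
    {"dx": -0.2, "dy": 0, "dz": 10.1, "ax": 0, "ay": 0, "az": 0.03, "fingers": 1},
  ],
  newtons=20,
)

```text
time_s: 13.2
tool_pos: [0.48, -0.0781, 0.0278]
eef_rot: [-3.123, 0.083, -0.323]
force: [1.2, 2.2, -0.9]
width: 0.0272
gripper_force: 19.7
```

Call:
drive_tool(
  targets=[
    {"dx": 0.3, "dy": 0, "dz": -1.1, "ax": 0, "ay": -0.125, "az": 0, "fingers": 1},
    {"dx": 0.7, "dy": 0, "dz": -2.1, "ax": 0, "ay": -0.25, "az": 0, "fingers": 1},
    {"dx": 1.3, "dy": 0, "dz": -3.0, "ax": 0, "ay": -0.375, "az": 0, "fingers": 1},
    {"dx": 1.9, "dy": 0, "dz": -3.9, "ax": 0, "ay": -0.5, "az": 0, "fingers": 1},
    {"dx": 2.7, "dy": 0, "dz": -4.7, "ax": 0, "ay": -0.625, "az": 0, "fingers": 1},
    {"dx": 3.6, "dy": 0, "dz": -5.35, "ax": 0, "ay": -0.75, "az": 0, "fingers": 1},
    {"dx": 4.5, "dy": 0, "dz": -5.9, "ax": 0, "ay": -0.875, "az": 0, "fingers": 1},
    {"dx": 5.5, "dy": 0, "dz": -6.4, "ax": 0, "ay": -1.0, "az": 0, "fingers": 1},
  ],
)

```text
time_s: 14.0
tool_pos: [0.5206, -0.0815, 0.1024]
eef_rot: [-2.868, 0.074, 1.213]
force: [0.7, 0.3, -0.7]
width: 0.0266
gripper_force: 20.2
```

Call:
drive_tool(
  targets=[
    {"dx": 0, "dy": 0, "dz": 0, "ax": 0, "ay": 0, "az": 0, "fingers": 1},
    {"dx": 0, "dy": 0, "dz": 0, "ax": 0, "ay": 0, "az": 0, "fingers": 0.3},
    {"dx": 0, "dy": 0, "dz": 0, "ax": 0, "ay": 0, "az": 0, "fingers": 0.3},
    {"dx": 0, "dy": 0, "dz": 0, "ax": 0, "ay": 0, "az": 0, "fingers": 0.3},
    {"dx": 0, "dy": 0, "dz": -3, "ax": 0, "ay": 0, "az": 0, "fingers": 0.3},
    {"dx": 0, "dy": 0, "dz": -7, "ax": 0, "ay": 0, "az": 0, "fingers": 0.3},
    {"dx": -7, "dy": 0, "dz": -14, "ax": 0, "ay": 0, "az": 0, "fingers": 0.3},
    {"dx": -7, "dy": 0, "dz": -14, "ax": 0, "ay": 0, "az": 0, "fingers": 0.3},
  ],
)

```text
time_s: 14.8
tool_pos: [0.5649, -0.0835, 0.2461]
eef_rot: [-2.906, 0.069, 1.133]
force: [0.5, 0.4, -1.5]
width: 0.0599
gripper_force: 0.0
```

```bash
python3 - <<'E'
from h import *
s=get_state();print(s['time_s'],s['tool_pos'],s['eef_rot'],s['width'],s['force'])
for c in ('scene','top'):
    f=grab_frame(c)
    for n in ('tin_a','tin_a_tab'): print(c,n,[(round(float(d['p']),2),d['point']) for d in mark_of(c,n)])
# pushing pose before the middle tin, pitched forward
for d in (.12,.09): print(row((.5335-.039-.03-.06*1,.0905,d),rot(-.14,.2),s))
E
```

```text
14.8 [ 0.56490818 -0.08352758  0.24612982] [-2.90564141  0.06864616  1.13276981] 0.05990634896255365 [ 0.45839651  0.44613672 -1.51051416]
scene tin_a [(0.93, [0.5458, 0.2495, 0.0]), (0.75, [0.5287, -0.0794, 0.0007])]
scene tin_a_tab [(0.71, [0.4891, 0.2498, 0.0413])]
top tin_a [(0.93, [0.5264, -0.0824, -0.0015]), (0.87, [0.5307, 0.0887, -0.0008]), (0.81, [0.5467, 0.2511, 0.0017])]
top tin_a_tab [(0.76, [0.4923, 0.2441, 0.0401]), (0.17, [0.5261, -0.0817, -0.0013])]
{'dx': -3.83, 'dy': -16.54, 'dz': 20.76, 'ax': 0.021, 'ay': 0.943, 'az': 0.092}
{'dx': -1.8, 'dy': -16.52, 'dz': 22.97, 'ax': 0.021, 'ay': 0.943, 'az': 0.092}
```

The left and right tins are shut in place and the middle one is stiff. Before pushing, I'll measure the tray's yaw and back rail and the middle tin's pose.

```bash
python3 - <<'E'
from h import *
import cv2
f=grab_frame('top'); d=f['depth'];v,u=np.mgrid[:384,:512]
P=(np.stack([(u-f['cx'])/f['fx']*d,-(v-f['cy'])/f['fy']*d,-d,np.ones_like(d)],-1)@f['pose'].T)[...,:3]
m=silhouettes('top','tray')[0]['mask']&(d>0)
q=P[m]; print('rect',cv2.minAreaRect((q[:,:2]*1000).astype(np.float32)),len(q))
k=(q[:,2]>.017)&(q[:,2]<.027)&(q[:,0]>.72)&(q[:,1]>-.15)&(q[:,1]<.3); A=np.polyfit(q[k,1],q[k,0],1); print('rail yaw deg',-np.degrees(A[0]),'x@.085',np.polyval(A,.085),k.sum())
z=P[...,2]; w=(P[...,0]>.45)&(P[...,0]<.63)&(P[...,1]>.02)&(P[...,1]<.15)&(z>.01)&(z<.2)
q=P[w]; print(q[:,2].max(), q[q[:,2]>.09].mean(0)); k=q[q[:,2]<.04]; print('front',[np.percentile(k[np.abs(k[:,1]-y)<.01,0],2).round(4) for y in (.05,.085,.12)],k[:,1].min(),k[:,1].max())
s=get_state();print(s['tool_pos'])
for p in [(.46,.087,.22),(.445,.087,.10),(.445,.087,.016)]: print(row(p,rot(0,.2),s))
E
```

```text
rect ((654.0107421875, 83.74441528320312), (537.3827514648438, 181.41238403320312), 87.58255767822266) 9807
rail yaw deg -2.0942926933499653 x@.085 0.7383280747518272 520
0.11602062843723149 [0.52990758 0.08038743 0.09807883]
front [np.float64(0.4934), np.float64(0.4987), np.float64(0.5036)] 0.022619008868269466 0.1409107921431472
[ 0.56374342 -0.08292605  0.2466278 ]
{'dx': -6.37, 'dy': -16.47, 'dz': 9.57, 'ax': -0.016, 'ay': 0.946, 'az': -0.047}
{'dx': 0.67, 'dy': -16.36, 'dz': 19.4, 'ax': -0.016, 'ay': 0.946, 'az': -0.047}
{'dx': 6.37, 'dy': -16.34, 'dz': 25.57, 'ax': -0.016, 'ay': 0.946, 'az': -0.047}
```

Call:
drive_tool(
  targets=[
    {"dx": -6.4, "dy": -16.5, "dz": 9.5, "ax": -0.016, "ay": 0.946, "az": -0.083, "fingers": 0.15},
    {"dx": -6.4, "dy": -16.5, "dz": 9.5, "ax": -0.016, "ay": 0.946, "az": -0.083, "fingers": 0.15},
    {"dx": -6.4, "dy": -16.5, "dz": 9.5, "ax": -0.016, "ay": 0.946, "az": -0.083, "fingers": 0.15},
    {"dx": -6.4, "dy": -16.5, "dz": 9.5, "ax": -0.016, "ay": 0.946, "az": -0.083, "fingers": 0.15},
    {"dx": -6.4, "dy": -16.5, "dz": 9.5, "ax": -0.016, "ay": 0.946, "az": -0.083, "fingers": 0.15},
    {"dx": -6.4, "dy": -16.5, "dz": 9.5, "ax": -0.016, "ay": 0.946, "az": -0.083, "fingers": 0.15},
    {"dx": -6.4, "dy": -16.5, "dz": 9.5, "ax": -0.016, "ay": 0.946, "az": -0.083, "fingers": 0.15},
    {"dx": -6.4, "dy": -16.5, "dz": 9.5, "ax": -0.016, "ay": 0.946, "az": -0.083, "fingers": 0.15},
  ],
)

```text
time_s: 16.0
tool_pos: [0.4588, 0.087, 0.2206]
eef_rot: [-3.115, -0.052, -0.315]
force: [0.1, -0.1, 0.2]
width: 0.0725
gripper_force: 0.0
```

Call:
drive_tool(
  targets=[
    {"dx": 0, "dy": 0, "dz": 0, "ax": 0, "ay": 0, "az": 0, "fingers": 0.15},
    {"dx": 0, "dy": 0, "dz": 0, "ax": 0, "ay": 0, "az": 0, "fingers": 0.15},
  ],
)

```text
time_s: 16.2
tool_pos: [0.462, 0.087, 0.2212]
eef_rot: [-3.114, -0.049, -0.316]
force: [-0.2, 0.7, -0.1]
width: 0.0723
gripper_force: 0.0
```

```bash
python3 - <<'E'
from h import *
s=get_state();print(s['time_s'],s['tool_pos'],s['width'],s['force'],s['joint_pos'])
Rt=rot(-.037,.2)
for p in [(.445,.087,.10),(.445,.087,.016)]: print(row(p,Rt,s))
s0=dict(tool_pos=np.array([.445,.087,.016]),eef_rot=Rt.as_rotvec())
for x in (.04,.1,.196): print(row(np.array([.445+x,.087-.037*x,.016+(.004 if x>.08 else 0)]),Rt,s0))
E
```

```text
16.2 [0.46195036 0.08696815 0.22123665] 0.0723033974679416 [-0.15756802  0.73722081 -0.12840435] [-0.17549751  0.09532918 -0.1153872   2.17524576  0.08709937  0.67544806
 -1.89135899]
{'dx': -4.1, 'dy': 0.04, 'dz': 11.54, 'ax': -0.022, 'ay': -0.002, 'az': 0.066}
{'dx': -5.79, 'dy': 0.11, 'dz': 19.76, 'ax': -0.022, 'ay': -0.002, 'az': 0.066}
{'dx': 3.92, 'dy': -0.0, 'dz': 0.8, 'ax': -0.0, 'ay': -0.0, 'az': -0.0}
{'dx': 9.89, 'dy': -0.0, 'dz': 1.6, 'ax': -0.0, 'ay': -0.0, 'az': -0.0}
{'dx': 19.3, 'dy': -0.0, 'dz': 3.5, 'ax': -0.0, 'ay': -0.0, 'az': -0.0}
```

Call:
drive_tool(
  targets=[
    {"dx": -4.1, "dy": 0, "dz": 11.5, "ax": -0.022, "ay": 0, "az": 0.066, "fingers": 0.15},
    {"dx": -4.1, "dy": 0, "dz": 11.5, "ax": -0.022, "ay": 0, "az": 0.066, "fingers": 0.15},
    {"dx": -4.1, "dy": 0, "dz": 11.5, "ax": -0.022, "ay": 0, "az": 0.066, "fingers": 0.15},
    {"dx": -5.8, "dy": 0.1, "dz": 16, "ax": -0.022, "ay": 0, "az": 0.066, "fingers": 0.15},
    {"dx": -5.8, "dy": 0.1, "dz": 19.5, "ax": -0.022, "ay": 0, "az": 0.066, "fingers": 0.15},
    {"dx": -5.8, "dy": 0.1, "dz": 19.7, "ax": -0.022, "ay": 0, "az": 0.066, "fingers": 0.15},
    {"dx": -5.8, "dy": 0.1, "dz": 19.7, "ax": -0.022, "ay": 0, "az": 0.066, "fingers": 0.15},
    {"dx": -5.8, "dy": 0.1, "dz": 19.7, "ax": -0.022, "ay": 0, "az": 0.066, "fingers": 0.15},
  ],
)

```text
time_s: 17.0
tool_pos: [0.4449, 0.0871, 0.0165]
eef_rot: [3.121, -0.057, 0.318]
force: [-0.2, -0.5, 0.6]
width: 0.0723
gripper_force: 0.0
```

```bash
python3 - <<'E'
from h import *
s=get_state();print(s['time_s'],s['tool_pos'],s['width'],s['force'],s['joint_pos'])
print(row((.445,.087,.016),rot(-.037,.2),s))
E
```

```text
17.0 [0.44490997 0.0871386  0.01651747] 0.07232553880115375 [-0.24970732 -0.46045933  0.56293517] [-0.28755736  0.49314927 -0.03059241  2.33359563  0.5987088   0.14926235
 -2.50609244]
{'dx': -0.0, 'dy': 0.01, 'dz': 0.05, 'ax': 0.0, 'ay': -0.003, 'az': 0.0}
```

Call:
drive_tool(
  targets=[
    {"dx": 1.5, "dy": 0, "dz": 0.3, "ax": 0, "ay": 0, "az": 0, "fingers": 0.15},
    {"dx": 3, "dy": 0, "dz": 0.6, "ax": 0, "ay": 0, "az": 0, "fingers": 0.15},
    {"dx": 4.2, "dy": 0, "dz": 0.85, "ax": 0, "ay": 0, "az": 0, "fingers": 0.15},
    {"dx": 5.4, "dy": 0, "dz": 1.1, "ax": 0, "ay": 0, "az": 0, "fingers": 0.15},
    {"dx": 6.6, "dy": 0, "dz": 1.35, "ax": 0, "ay": 0, "az": 0, "fingers": 0.15},
    {"dx": 7.8, "dy": 0, "dz": 1.5, "ax": 0, "ay": 0, "az": 0, "fingers": 0.15},
    {"dx": 9, "dy": 0, "dz": 1.7, "ax": 0, "ay": 0, "az": 0, "fingers": 0.15},
    {"dx": 10.2, "dy": 0, "dz": 1.9, "ax": 0, "ay": 0, "az": 0, "fingers": 0.15},
  ],
)

```text
time_s: 17.8
tool_pos: [0.5474, 0.0832, 0.0184]
eef_rot: [3.121, -0.056, 0.315]
force: [-2.9, -0.1, -2.2]
width: 0.0725
gripper_force: 1.6
```

```bash
cat >> h.py <<'E'
def tin_look():
    f=grab_frame('top'); d=f['depth'];v,u=np.mgrid[:384,:512]
    P=(np.stack([(u-f['cx'])/f['fx']*d,-(v-f['cy'])/f['fy']*d,-d,np.ones_like(d)],-1)@f['pose'].T)[...,:3]
    for n in ('tin_a','tin_a_tab'): print(n,[(round(float(m['p']),2),np.round(m['point'],3).tolist()) for m in mark_of('top',n)])
    return f,P
E
python3 - <<'E'
from h import *
import cv2
s=get_state();print(s['time_s'],s['tool_pos'],s['width'],s['force'])
f,P=tin_look(); g=grab_frame('wrist')
cv2.imwrite('pics/p1.png',np.vstack([cv2.resize(f['image'][120:280,120:400,::-1],(560,320)),cv2.resize(g['image'][:,:,::-1],(560,280))]))
E
```

```text
17.8 [0.54741266 0.08316636 0.01840045] 0.07248554424400637 [-2.90401857 -0.13738487 -2.16161812]
tin_a [(0.87, [0.591, 0.087, -0.0]), (0.73, [0.548, 0.248, 0.002])]
tin_a_tab [(0.8, [0.487, 0.247, 0.039])]
```

View pics/p1.png

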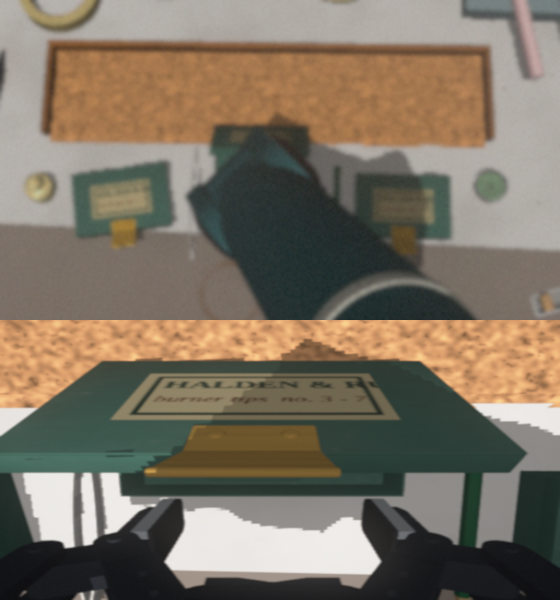

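The top view shows the tin going in square, its back at the tray's front (crop px (260,135)). The wrist view shows both fingertips on the tin's front and the lid still open. I'll continue pushing.

Call:
drive_tool(
  targets=[
    {"dx": 1.1, "dy": 0, "dz": 0.2, "ax": 0, "ay": 0, "az": 0, "fingers": 0.15},
    {"dx": 2.2, "dy": 0, "dz": 0.4, "ax": 0, "ay": 0, "az": 0, "fingers": 0.15},
    {"dx": 3.3, "dy": 0, "dz": 0.6, "ax": 0, "ay": 0, "az": 0, "fingers": 0.15},
    {"dx": 4.4, "dy": 0, "dz": 0.8, "ax": 0, "ay": 0, "az": 0, "fingers": 0.15},
    {"dx": 5.5, "dy": 0, "dz": 1.05, "ax": 0, "ay": 0, "az": 0, "fingers": 0.15},
    {"dx": 6.5, "dy": 0, "dz": 1.25, "ax": 0, "ay": 0, "az": 0, "fingers": 0.15},
    {"dx": 7.5, "dy": 0, "dz": 1.45, "ax": 0, "ay": 0, "az": 0, "fingers": 0.15},
    {"dx": 8.2, "dy": 0, "dz": 1.6, "ax": 0, "ay": 0, "az": 0, "fingers": 0.15},
  ],
)

```text
time_s: 18.8
tool_pos: [0.6322, 0.0803, 0.0196]
eef_rot: [3.121, -0.057, 0.319]
force: [-3.1, 0.5, -1.2]
width: 0.0729
gripper_force: 1.8
```

```bash
python3 - <<'E'
from h import *
s=get_state();print(s['time_s'],s['tool_pos'],s['force'])
f,P=tin_look()
q=P[(np.abs(P[...,1]-.08)<.05)&(P[...,0]>.55)&(P[...,0]<.78)&(P[...,2]>.0)]
E
```

```text
18.8 [0.63223053 0.08031756 0.01963834] [-3.14599461  0.52014202 -1.20805955]
tin_a [(0.71, [0.545, 0.252, 0.003])]
tin_a_tab [(0.8, [0.487, 0.242, 0.041])]
```

Now short steps until it meets the rail.

Call:
drive_tool(
  targets=[
    {"dx": 0.4, "dy": 0, "dz": 0.1, "ax": 0, "ay": 0, "az": 0, "fingers": 0.15},
    {"dx": 0.8, "dy": 0, "dz": 0.15, "ax": 0, "ay": 0, "az": 0, "fingers": 0.15},
    {"dx": 0.8, "dy": 0, "dz": 0.15, "ax": 0, "ay": 0, "az": 0, "fingers": 0.15},
  ],
)

```text
time_s: 19.25
tool_pos: [0.6392, 0.0804, 0.0199]
eef_rot: [3.121, -0.056, 0.318]
force: [-1.5, 0.0, -0.9]
width: 0.0725
gripper_force: 1.0
```

Call:
drive_tool(
  targets=[
    {"dx": 0.3, "dy": 0, "dz": 0.05, "ax": 0, "ay": 0, "az": 0, "fingers": 0.15},
    {"dx": 0.5, "dy": 0, "dz": 0.1, "ax": 0, "ay": 0, "az": 0, "fingers": 0.15},
    {"dx": 0.5, "dy": 0, "dz": 0.1, "ax": 0, "ay": 0, "az": 0, "fingers": 0.15},
  ],
)

```text
time_s: 19.55
tool_pos: [0.6442, 0.0801, 0.0199]
eef_rot: [3.121, -0.056, 0.318]
force: [-4.6, -0.7, 1.0]
width: 0.0727
gripper_force: 2.0
```

Call:
drive_tool(
  targets=[
    {"dx": 0.2, "dy": 0, "dz": 0.05, "ax": 0, "ay": 0, "az": 0, "fingers": 0.15},
    {"dx": 0.3, "dy": 0, "dz": 0.05, "ax": 0, "ay": 0, "az": 0, "fingers": 0.15},
    {"dx": 0.3, "dy": 0, "dz": 0.05, "ax": 0, "ay": 0, "az": 0, "fingers": 0.15},
  ],
)

```text
time_s: 19.85
tool_pos: [0.6474, 0.0799, 0.0199]
eef_rot: [3.121, -0.056, 0.318]
force: [-4.2, 1.2, 0.8]
width: 0.0726
gripper_force: 1.8
```

Call:
drive_tool(
  targets=[
    {"dx": 0.2, "dy": 0, "dz": 0.05, "ax": 0, "ay": 0, "az": 0, "fingers": 0.15},
    {"dx": 0.4, "dy": 0, "dz": 0.05, "ax": 0, "ay": 0, "az": 0, "fingers": 0.15},
    {"dx": 0.4, "dy": 0, "dz": 0.05, "ax": 0, "ay": 0, "az": 0, "fingers": 0.15},
  ],
)

```text
time_s: 20.15
tool_pos: [0.6519, 0.0796, 0.0203]
eef_rot: [3.121, -0.056, 0.319]
force: [-1.1, 0.0, -1.8]
width: 0.0722
gripper_force: 1.1
```

```bash
python3 - <<'E'
from h import *
for c in ('scene','wrist','top'):
    grab_frame(c)
    for n in ('tin_a','tray'): print(c,n,[(round(float(m['p']),2),np.round(m['point'],3).tolist()) for m in mark_of(c,n)])
E
```

```text
scene tin_a [(0.97, [0.545, 0.249, 0.001]), (0.68, [0.527, -0.077, -0.002]), (0.68, [0.699, 0.084, 0.004])]
scene tray [(0.9, [0.684, 0.074, -0.001]), (0.25, [0.543, 0.167, 0.002])]
wrist tin_a [(0.66, [0.694, 0.081, 0.004])]
wrist tray []
top tin_a [(0.84, [0.546, 0.25, 0.003])]
top tray []
```

Call:
drive_tool(
  targets=[
    {"dx": 0.2, "dy": 0, "dz": 0.05, "ax": 0, "ay": 0, "az": 0, "fingers": 0.15},
    {"dx": 0.3, "dy": 0, "dz": 0.05, "ax": 0, "ay": 0, "az": 0, "fingers": 0.15},
    {"dx": 0.3, "dy": 0, "dz": 0.05, "ax": 0, "ay": 0, "az": 0, "fingers": 0.15},
  ],
)

```text
time_s: 20.9
tool_pos: [0.6524, 0.0796, 0.0202]
eef_rot: [3.12, -0.056, 0.312]
force: [-9.1, 0.4, 7.0]
width: 0.0726
gripper_force: 5.0
```

The tin now reads x≈0.695 and the TCP has stalled with rising force, so it's against the rail. I'll back off and check.

Call:
drive_tool(
  targets=[
    {"dx": -2, "dy": 0, "dz": -0.5, "ax": 0, "ay": 0, "az": 0, "fingers": 0.15},
    {"dx": -6, "dy": 0, "dz": -1.5, "ax": 0, "ay": 0, "az": 0, "fingers": 0.15},
    {"dx": -9, "dy": 0, "dz": -3, "ax": 0, "ay": 0, "az": 0, "fingers": 0.15},
    {"dx": -11, "dy": 0, "dz": -8, "ax": 0, "ay": 0, "az": 0, "fingers": 0.15},
    {"dx": -12, "dy": 0, "dz": -13, "ax": 0, "ay": 0, "az": 0, "fingers": 0.15},
    {"dx": -12, "dy": 5, "dz": -18, "ax": 0, "ay": 0, "az": 0, "fingers": 0.15},
    {"dx": -12, "dy": 10, "dz": -20, "ax": 0, "ay": 0, "az": 0, "fingers": 0.15},
    {"dx": -12, "dy": 15, "dz": -20, "ax": 0, "ay": 0, "az": 0, "fingers": 0.15},
  ],
)

```text
time_s: 21.7
tool_pos: [0.4955, -0.0412, 0.1922]
eef_rot: [3.119, -0.05, 0.332]
force: [0.8, -1.3, 0.5]
width: 0.0725
gripper_force: 0.0
```

Call:
drive_tool(
  targets=[
    {"dx": 0, "dy": 5, "dz": 0, "ax": 0, "ay": 0, "az": 0, "fingers": 0.15},
    {"dx": 0, "dy": 10, "dz": 0, "ax": 0, "ay": 0, "az": 0, "fingers": 0.15},
    {"dx": 0, "dy": 15, "dz": 0, "ax": 0, "ay": 0, "az": 0, "fingers": 0.15},
    {"dx": 0, "dy": 15, "dz": 0, "ax": 0, "ay": 0, "az": 0, "fingers": 0.15},
    {"dx": 0, "dy": 15, "dz": 0, "ax": 0, "ay": 0, "az": 0, "fingers": 0.15},
  ],
)

```text
time_s: 22.2
tool_pos: [0.4882, -0.1926, 0.1886]
eef_rot: [3.12, -0.061, 0.322]
force: [0.1, 0.6, -0.6]
width: 0.0727
gripper_force: 0.0
```

```bash
python3 - <<'E'
from h import *
import cv2
s=get_state();print(s['time_s'],s['tool_pos'],s['force'])
f,P=tin_look(); g=grab_frame('scene')
print([(round(float(m['p']),2),np.round(m['point'],3).tolist()) for m in mark_of('scene','tin_a')],[(round(float(m['p']),2),np.round(m['point'],3).tolist()) for m in mark_of('scene','tin_a_tab')])
for n in ('tweezers','pen','candle','brass_weight'): print(n,[(round(float(m['p']),2),np.round(m['point'],3).tolist()) for m in mark_of('scene',n)][:1])
q=P[(np.abs(P[...,1]-.08)<.07)&(P[...,0]>.63)&(P[...,0]<.73)&(P[...,2]>.035)]
print('lid', q[q[:,2]>.1].mean(0), q[:,2].max(),len(q))
k=q; A=np.c_[k[:,0],k[:,1],np.ones(len(k))]; n=np.linalg.lstsq(A,k[:,2],rcond=None)[0]; print('lid slope',np.degrees(np.arctan(np.hypot(n[0],n[1]))),'yaw',np.degrees(np.arctan2(n[1],n[0])))
cv2.imwrite('pics/fin.png',np.vstack([cv2.resize(f['image'][120:260,120:400,::-1],(560,280)),cv2.resize(g['image'][80:320,160:480,::-1],(400,300))[:, :].repeat(1,0) if 0 else cv2.resize(g['image'][110:290,170:470,::-1],(560,310))]))
E
```

```text
22.2 [ 0.48819328 -0.19264009  0.18864673] [ 0.08217247  0.55590958 -0.55649449]
tin_a [(0.96, [0.546, 0.249, 0.002]), (0.74, [0.466, -0.08, 0.043]), (0.61, [0.696, 0.082, 0.003]), (0.56, [0.526, -0.082, -0.002])]
tin_a_tab [(0.78, [0.491, 0.245, 0.04])]
[(0.88, [0.546, 0.251, 0.001]), (0.87, [0.529, -0.079, 0.002]), (0.74, [0.7, 0.082, -0.0])] [(0.95, [0.488, 0.246, 0.038])]
tweezers [(0.6, [0.547, 0.168, 0.002])]
pen [(0.42, [0.52, -0.008, -0.0])]
candle [(0.48, [0.559, -0.191, -0.001])]
brass_weight [(0.45, [0.563, 0.357, 0.0])]
lid [0.68670674 0.03576369 0.50256956] 0.5970070447300142 617
lid slope 82.43567570275401 yaw -159.54616707688456
```

View pics/fin.png

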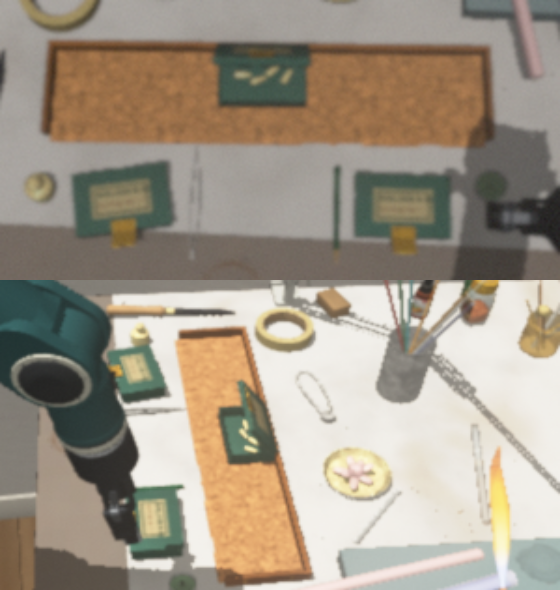

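The top view shows the tin square against the back rail (crop px (262,75)), with the other tins shut and the bystanders in place. I'll check the lid angle in the depth image without the arm points.

```bash
python3 - <<'E'
from h import *
for c in ('top','scene'):
    f=grab_frame(c); d=f['depth'];v,u=np.mgrid[:384,:512]
    P=(np.stack([(u-f['cx'])/f['fx']*d,-(v-f['cy'])/f['fy']*d,-d,np.ones_like(d)],-1)@f['pose'].T)[...,:3]
    q=P[(np.abs(P[...,1]-.08)<.055)&(P[...,0]>.63)&(P[...,0]<.76)&(P[...,2]>.04)&(P[...,2]<.14)]
    print(c,len(q),'zmax',q[:,2].max(),'yr',q[:,1].min(),q[:,1].max())
    for lo in np.arange(.04,.12,.01):
        k=q[(q[:,2]>=lo)&(q[:,2]<lo+.01)]
        if len(k): print(round(lo,2),len(k),np.percentile(k[:,0],[5,50,95]).round(4))
    k=P[(np.abs(P[...,1]-.08)<.04)&(P[...,0]>.62)&(P[...,0]<.66)&(P[...,2]>.018)&(P[...,2]<.04)]
    if len(k): print('front rim',[(y,np.percentile(k[np.abs(k[:,1]-y)<.012,0],3).round(4)) for y in (.05,.08,.11)])
E
```

```text
top 474 zmax 0.11959770910169543 yr 0.02503113288848649 0.13498417668955176
0.04 45 [0.7261 0.7275 0.7333]
0.05 57 [0.7201 0.7212 0.7266]
0.06 46 [0.7107 0.7149 0.7181]
0.07 47 [0.7038 0.709  0.7104]
0.08 105 [0.6881 0.6928 0.7042]
0.09 142 [0.6878 0.6934 0.6984]
0.1 14 [0.6939 0.6945 0.6953]
0.11 18 [0.6925 0.6936 0.696 ]
scene 344 zmax 0.11890190352175267 yr 0.025131316946713445 0.1348160602081131
0.04 43 [0.717  0.7251 0.729 ]
0.05 50 [0.7107 0.7185 0.7226]
0.06 51 [0.7067 0.7116 0.7156]
0.07 47 [0.696  0.7047 0.7086]
0.08 78 [0.685  0.6929 0.7013]
0.09 57 [0.6855 0.6902 0.6943]
0.1 8 [0.6913 0.6924 0.6937]
0.11 10 [0.6903 0.6913 0.693 ]Traceback (most recent call last):
  File "<stdin>", line 11, in <module>
    return _quantile_unchecked(
        a, q, axis, out, overwrite_input, method, keepdims, weights)
    return _ureduce(a,
                    func=_quantile_ureduce_func,
    ...<5 lines>...
                    overwrite_input=overwrite_input,
                    method=method)
    r = func(a, **kwargs)
    result = _quantile(arr,
                       quantiles=q,
    ...<2 lines>...
                       out=out,
                       weights=wgt)
    slices_having_nans = np.isnan(arr[-1, ...])
                                  ~~~^^^^^^^^^
IndexError: index -1 is out of bounds for axis 0 with size 0
```

```bash
python3 -c "
from station import *
print(sign_off())"
```

```text
the job is handed in; nothing more can be done
None
```

The job is handed in, verdict not shown: I tested the lids left to right, the left and right tins are shut where they stood, and the stiff middle tin is square against the back rail with its lid hanging at about 1.0 rad.

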